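# Index the oven turntable to its next hole

## Robot

A 6-joint arm with a two-finger parallel gripper is mounted at the origin on the work surface. World frame = base frame: x ahead of the robot, y to its left, z up, the work surface at z = 0. Lengths are in m, angles in degrees, forces in N, time in s.
With the tool pointing down it reaches from about 0.35 to 0.875 m from the base axis. Payload 4.2 kg.
Tool frame: the origin (TCP) lies midway between the tips of the shut fingers; the grasp point (between the pads) lies 19 mm behind it; z points along the fingers, x is the direction in which the jaws open and shut, and the axes are right-handed (so a half turn about z gives the same grasp; the last joint's range is limited). The gripper opens to 87 mm and grips with 3 to 60 N. Pads are 19 mm wide; open, the fingers measure 117 mm over their backs; the gripper's body (75 mm by 190 mm) begins 51 mm behind the grasp point.
Start: joints at [-62.017, 22.042, 0.453, 0, -68.411, -14.817], TCP at [0.142, -0.609, 0.223] pointing down, gripper open.
Joint ranges: [-179.83, 179.83], [-69.29, 118.12], [-61.27, 80.66], [-181.25, 117.63], [-171.15, -9.14], [-177.46, 177.46]. Speed limits (degrees/s): [159.86, 159.86, 180, 180, 180, 180].

## Interface

Orientations are given as a 3x3 rotation matrix whose columns are the frame's x, y, z axes.
In Python, from station import sense, capture, finish_job, find_in gives the robot as it stands.
- The arm moves only by the shell command python3 -m creep 'ROWS'. ROWS is JSON, a list of rows, each a list of 7 numbers: the shift along the tool's x, y, z in mm, then the turn, a rotation vector about the tool's x, y, z in degrees, then the opening, from 0 (shut) to 1 (fully open). A call has exactly 10 rows; each row shifts and turns the commanded pose from where the row before left it, along the tool's axes as they then stand; what a row does not reach is not made up. A row lasts 1/8 s, in which the tool goes at most 62.5 mm and 10.7 degrees, less where a joint would pass 70% of its speed; a pose out of reach is approached as far as the arm can. A call with a gripper value outside its range is refused whole. The fingers move at their own pace and stop on an object; the grip force is fixed at half the most. Time passes only in rows, so rows that do not move let the fingers close, or fill a call up. It gives the time, the measured TCP pose, the force and the opening at its end, in the units of the state.
- sense(): the state, without advancing time (a new reading comes with each control period).
- capture(name): name is "side" or "top" or "wrist"; returns a dict with "color" (420x560x3 uint8, blue, green, red), "vertical_fov" (degrees; the focal length in pixels is half the picture's height over the tangent of half this angle, whatever the lens; pixels are square), "cx", "cy" (the principal point, pixels), "k1" (the pictures are not rectified: a ray, as slopes to the right and down, at radius r is drawn at 1 + k1 r^2 times it, then the intrinsics apply), "R" (3x3) and "t" (3): a world point X has camera coordinates R X + t. Camera axes: x right, y down, z forward; pixel columns grow to the right and rows downward; lengths in m; the calibration is good to about 2 mm. A picture is of the moment at which its call begins. There is no depth.
- finish_job(): hands the job in, once; it reports no verdict.
Trained networks look in the newest picture that a camera, given by its name, has taken for a name from the list of things; names that differ only in an ending like _2 or _b are one class to them, and where a whole thing is asked for, a point or a joint stands for the part that bears it (a point fixed in the world has none). Each returns a list of dicts, best first, with "p" (0 to 1); they miss things now and then, are a little off and sometimes report something else, mostly with a low value. They report only what shows in the picture. A call takes as long as a camera call.
- find_in(camera, name): "xy" ([column, row] in pixels, amid what is visible of it).
The state is a dict: "time_s": time; "joints": joint angles; "joint_velocities": joint speeds; "effort": joint torques, N m; "tcp_pos": TCP position; "ee_rot": TCP orientation; "wrist_force": force on the tool from outside, world axes, zero at the start; "moment": the same for the moment, N m; "gripper_width": opening from 0.0 (shut) to 1.0 (fully open).
Only numpy, scipy, OpenCV 4.12 (cv2) and the standard library are available. Lean on these libraries where they do the work, as an engineer would, in place of code of your own. Each camera call takes 0.05 s, during which the arm holds its last target. There are 200 camera calls.

## Task

The cast iron Dutch oven stands on an indexing turntable for oiling. Pull the spring knob up, turn the table clockwise (seen from above) to the very next hole in the steel index plate and let the pin drop fully home there, so that the table is locked. Feel for the hole rather than ramming: never shove the table hard while the pin sits in a hole, and leave everything else on the counter where it is.

Things in the scene. Friction and masses are not known exactly. Their poses are not given: they have to be found in the camera images.
- axis (a point): Vertical axis of the turntable, at counter height (z = 0), under the middle of the black Dutch oven. Oven, wooden disc (115 mm radius) and plunger arm turn together about it and cannot be lifted.
- oven_top (a point): Top of the bail on the oven's lid, 183 mm above the counter, on the axis: the highest point. The pot is 208 mm in diameter at its lid; its two loop handles, 118 mm up, reach 127 mm from the axis.
- knob (a point): Middle of the plunger's black knob: an upright cylinder, 24 mm in diameter, 34 mm tall, 185 mm out from the axis, near the end of the flat aluminium arm. With the pin home this point is 74 mm above the counter. It slides straight up and down in the arm and swings with it; gripped and moved sideways along its circle, it takes the table along.
- bar_end (a point): Top face of the aluminium arm (36 mm wide, top 34 mm above the counter) at its outer end, 205 mm from the axis, 20 mm outward of the knob; the arm points to the robot's left and a little towards it. A barrel, 20 mm in diameter, stands on the arm under the knob up to 54 mm above the counter; the knob's underside is 57 mm up.
- plunger (a joint): How far knob and pin are pulled up, in m: 0 = home in a hole, 0.014 = upper stop. A spring pushes down with about 6 N at 0, 11 N at the top. The pin (10 mm diameter, round tip) sits 9 mm deep in a hole; pulled over 9 mm it clears the plate; let go between holes it rides on the plate's flat top at about 0.009 until it comes over a hole and snaps in.
- turntable (a joint): Angle of the table in rad: 0 at the start, pin in the start hole with 1.5 mm of play either side; grows clockwise seen from above, the knob going away from the robot. It stays where left; about 2 N at the knob turns it, some 3 to 4 N with the pin riding on the plate. The next hole is at 0.41 to 0.71, different each time; one more hole follows 0.38 beyond it. Stops at 1.25.
- start_hole (a point): Mouth of the start hole in the fixed index plate, the curved steel strip under the knob's path (top 22 mm above the counter, 185 mm from the axis to its middle). Its holes are 13 mm wide along the knob's path. The plate's far part gets re-clamped between jobs, so the place of the next hole is not measured: look or feel for it.
- lid_lifter: Bystander: steel lid lifter, a bar 240 mm long with cross bars, lying on the counter; origin underneath, at its middle.
- spoon_rest: Bystander: white ceramic spoon rest, round dish of 110 mm with a tab; origin underneath the dish.
- scrubber: Bystander: plastic dish scrubber, 75 by 50 mm, 59 mm high with its handle; origin underneath.
- wax_tin: Bystander: closed round tin, 64 mm in diameter, 35 mm high, close to the index plate on the robot's left of it; origin underneath.
- oil_brush: Bystander: brush lying on the counter; origin underneath.
- mug: Bystander: ceramic mug, 76 mm in diameter, 85 mm high; origin underneath.

How it is judged (in metres and radians):
On the way, in this order (a step that is already met when the one before it is completed fails the run):
1. the knob is pulled up so that the pin clears the start hole, before the table is turned (value of joint plunger above 0.0085 m and value of joint turntable below 0.1 rad), for 0.05 s.
2. the table is turned clockwise away from the start hole (value of joint turntable above 0.2 rad), for 0.05 s.
At the end, for the whole second after the job is handed in: The pin is home (plunger joint under 0.003 m) in the next hole (table between 0.39 and 0.75 rad clockwise of its start, which only that hole allows), the knob is let go and the table stands still (under 0.02 rad/s) (value of joint plunger below 0.003 m and value of joint turntable between 0.39 and 0.75 rad and velocity of joint turntable between -0.02 and 0.02 rad/s); the robot touches nothing.
It fails at once if the pin is pressed against the index plate with more than 40 N (the table forced while it is locked) (contact force between plunger_c0 and anything else above 40 N).
It fails at once if a bystander is shifted by more than 30 mm (distance of any of lid_lifter, spoon_rest, scrubber, wax_tin, oil_brush, mug from where it was at the start of the episode above 0.03 m).
It also fails if it takes over 45 s, if anything falls off the work surface, if the arm or the gripper's body presses on something with over 40 N, if the wrist force passes 120 N, or if a joint passes its speed limit or range.

## Working session

There is one attempt and no reset: what is moved stays moved. The work goes in short steps, Python scripts to look and compute and a shell command to move; the robot and the scene stay as the last step left them, time stands still between calls to the robot, and variables do not carry over. Pictures are saved under pics/ and viewed, about 8 in all and at most 12, crops included, and the job is handed in when it is done.

```bash
mkdir -p pics; ls; cat > h.py <<'E'
import numpy as np, cv2
from station import sense, capture, finish_job, find_in
def ray(c,px):
    f=c["color"].shape[0]/2/np.tan(np.radians(c["vertical_fov"]/2))
    K=np.array([[f,0,c["cx"]],[0,f,c["cy"]],[0,0,1]])
    u=cv2.undistortPoints(np.array([[px]],float),K,np.array([c["k1"],0,0,0,0.]))[0,0]
    R=np.array(c["R"]);t=np.array(c["t"])
    o=-R.T@t; d=R.T@np.array([u[0],u[1],1]); return o,d/np.linalg.norm(d)
def onz(c,px,z):
    o,d=ray(c,px); return o+d*(z-o[2])/d[2]
def proj(c,X):
    f=c["color"].shape[0]/2/np.tan(np.radians(c["vertical_fov"]/2))
    K=np.array([[f,0,c["cx"]],[0,f,c["cy"]],[0,0,1]])
    r=cv2.Rodrigues(np.array(c["R"],float))[0]
    return cv2.projectPoints(np.array([X],float),r,np.array(c["t"],float),K,np.array([c["k1"],0,0,0,0.]))[0][0,0]
E
python3 - <<'E'
from h import *
Z=dict(oven_top=.183,knob=.074,bar_end=.034,start_hole=.022,wax_tin=.02,mug=.04,scrubber=.03,lid_lifter=.01,spoon_rest=.01,oil_brush=.01)
for n in("top","side"):
    c=capture(n); cv2.imwrite(f"pics/{n}0.png",c["color"])
    print(n,"cam",ray(c,(280,210))[0].round(3))
    for k,z in Z.items():
        for r in find_in(n,k)[:2]: print(k,round(r["p"],2),np.round(r["xy"],1),onz(c,r["xy"],z).round(4))
s=sense();print(np.round(s["ee_rot"],3),s["tcp_pos"],s["time_s"])
E
```

```text
pics
top cam [ 0.318 -0.055  1.339]
oven_top 0.76 [350.9 211.6] [ 0.5747 -0.2129  0.183 ]
knob 0.53 [283.4 234.5] [ 0.544 -0.055  0.074]
bar_end 0.82 [348.3 216.8] [ 0.594  -0.2257  0.034 ]
start_hole 0.55 [296.1 209.7] [ 0.619  -0.0901  0.022 ]
wax_tin 0.72 [204.  227.4] [0.5776 0.1539 0.02  ]
mug 0.57 [442.8 289.3] [ 0.3975 -0.4596  0.04  ]
scrubber 0.84 [200.8 289.7] [0.4132 0.1598 0.03  ]
scrubber 0.34 [350.  215.1] [ 0.5993 -0.231   0.03  ]
lid_lifter 0.95 [159.1 189.2] [0.688  0.2792 0.01  ]
spoon_rest 0.75 [120.7 276.1] [0.4539 0.3768 0.01  ]
side cam [0.031 0.959 0.948]
oven_top 0.7 [289.3 193.6] [ 0.5418 -0.0854  0.183 ]
knob 0.63 [284.6 227.5] [ 0.5466 -0.0633  0.074 ]
bar_end 0.58 [291.5 198.7] [ 0.6209 -0.2641  0.034 ]
start_hole 0.67 [271.4 235.4] [ 0.596  -0.0702  0.022 ]
wax_tin 0.64 [237.8 282.3] [0.583  0.1536 0.02  ]
mug 0.92 [368.  182.9] [ 0.4178 -0.4642  0.04  ]
scrubber 0.96 [289.8 309.7] [0.4058 0.1896 0.03  ]
lid_lifter 0.9 [188.4 299.5] [0.674  0.2629 0.01  ]
lid_lifter 0.43 [371.  184.5] [ 0.4173 -0.5056  0.01  ]
spoon_rest 0.78 [231.9 361.9] [0.4622 0.3844 0.01  ]
oil_brush 0.64 [217.8 239.2] [0.7443 0.0073 0.01  ]
oil_brush 0.39 [239.7 284. ] [0.5807 0.1484 0.01  ]
[[-0.228  0.974 -0.   ]
 [ 0.974  0.228  0.   ]
 [ 0.    -0.    -1.   ]] [ 0.14236465 -0.60853613  0.22255226] 1.1
```

```bash
python3 - <<'E'
import cv2,numpy as np
a=cv2.imread("pics/top0.png")[120:330,100:480]; b=cv2.imread("pics/side0.png")[120:330,140:420]
cv2.imwrite("pics/a.png",cv2.resize(a,None,fx=2.1,fy=2.1,interpolation=cv2.INTER_CUBIC))
cv2.imwrite("pics/b.png",cv2.resize(b,None,fx=2.8,fy=2.8,interpolation=cv2.INTER_CUBIC))
E
```

```text
(no output)
```

View pics/a.png

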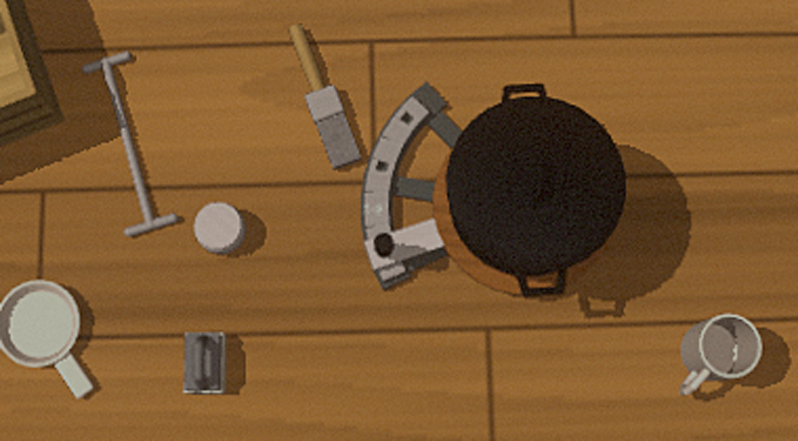

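View pics/b.png

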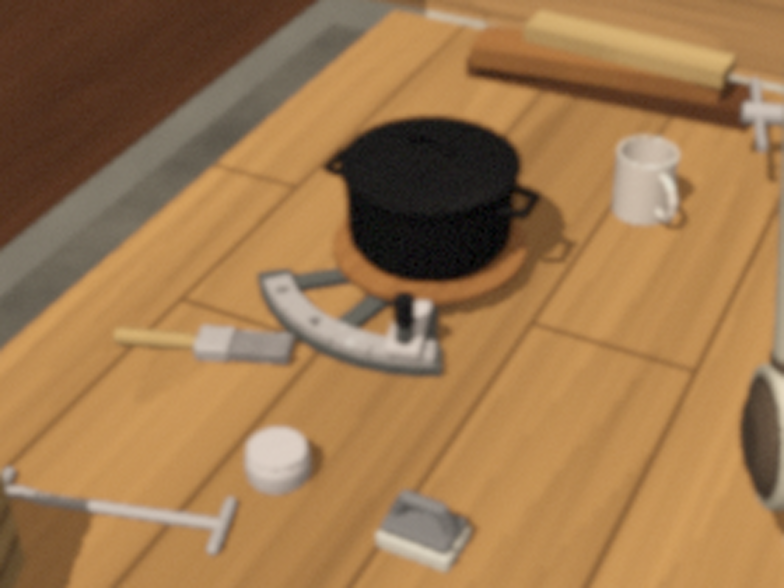

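Top crop: knob at (383,244) (full picture about (282,236)), two dark holes in the strip at (381,165) and (406,117), and the pot's lid centred at about (537,184). The side view agrees: knob at (404,315), holes at (315,321) and (283,289). Next I compute the geometry.

```bash
python3 - <<'E'
from h import *
from scipy.optimize import least_squares
ct,cs=capture("top"),capture("side")
T=lambda x,y:(x/2.1+100,y/2.1+120); S=lambda x,y:(x/2.8+140,y/2.8+120)
def tri(a,b):
    A=np.zeros((3,3));v=np.zeros(3)
    for o,d in(a,b):
        P=np.eye(3)-np.outer(d,d);A+=P;v+=P@o
    return np.linalg.solve(A,v)
k=tri(ray(ct,T(383,243)),ray(cs,S(404,312)));print("knob tri",k, "top z.08",onz(ct,T(383,243),.085),"side",onz(cs,S(404,312),.076))
ax=onz(ct,T(537,184),.16);print("axis",ax)
H=[];
for a,b in(((381,165),(315,321)),((406,117),(283,289))):
    p=onz(ct,T(*a),.022);q=onz(cs,S(*b),.022);print("hole",p,q);H.append((p+q)[:2]/2)
kk=k[:2]
# fit axis: knob and holes at 185 from axis
f=least_squares(lambda p:np.r_[[np.hypot(*(h-p))-.185 for h in H+[kk]],.5*(p-ax[:2])],ax[:2]);p=f.x;print("fit axis",p,f.fun)
ang=lambda q:np.arctan2(q[1]-p[1],q[0]-p[0])
a0=ang(kk);print("knob ang deg",np.degrees(a0),[a0-ang(h) for h in H])
E
```

```text
knob tri [ 0.5420828  -0.05232955  0.06832608] top z.08 [ 0.53901746 -0.05240983  0.085     ] side [ 0.53775731 -0.04348045  0.076     ]
axis [ 0.58920706 -0.2280123   0.16      ]
hole [ 0.65022646 -0.05203032  0.022     ] [ 0.65036587 -0.04764205  0.022     ]
hole [ 0.71260526 -0.08535035  0.022     ] [ 0.71258438 -0.08300043  0.022     ]
fit axis [ 0.59477359 -0.2277303 ] [ 0.00135738  0.00071444 -0.00185595  0.00278326  0.000141  ]
knob ang deg 106.720387529124 [np.float64(0.5943555920950234), np.float64(0.9790856915884781)]
```

```bash
python3 -m creep '[[0,0,0,0,0,-9.3,1],[0,0,0,0,0,-9.3,1],[0,0,0,0,0,-9.3,1],[0,0,0,0,0,-9.3,1],[0,0,0,0,0,-9.3,1],[0,0,0,0,0,-9.3,1],[0,0,0,0,0,-9.3,1],[0,0,0,0,0,-9.3,1],[0,0,0,0,0,-9.3,1],[0,0,0,0,0,-9.8,1]]'
cat >> h.py <<'E'
AX=np.array([.5948,-.2277])
def go(X):
    s=sense();R=np.array(s["ee_rot"]);d=R.T@(np.array(X)-s["tcp_pos"])*1000
    print("t",round(s["time_s"],2),"tcp",np.round(s["tcp_pos"],4),"yaw x",np.degrees(np.arctan2(R[1,0],R[0,0])).round(2),"shift",d.round(1),"F",np.round(s["wrist_force"],1),"w",round(s["gripper_width"],3),"j",np.round(s["joints"],0))
E
python3 -c "
from h import *
go([.541,-.051,.16])"
```

```text
time_s: 2.45
tcp_pos: [0.1424, -0.6086, 0.2225]
ee_rot: [[-0.956, -0.292, -0.0], [-0.292, 0.956, -0.0], [0.0, -0.0, -1.0]]
wrist_force: [0.2, 0.2, -0.4]
gripper_width: 1.0
t 2.45 tcp [ 0.1424 -0.6086  0.2225] yaw x -163.01 shift [-544.1  416.8   62.5] F [ 0.2  0.2 -0.4] w 1.0 j [-62.  22.   0.   0. -68.  79.]
```

```bash
python3 -m creep '[[-49,37.5,0,0,0,0,1],[-49,37.5,0,0,0,0,1],[-49,37.5,0,0,0,0,1],[-49,37.5,0,0,0,0,1],[-49,37.5,0,0,0,0,1],[-49,37.5,0,0,0,0,1],[-49,37.5,0,0,0,0,1],[-49,37.5,0,0,0,0,1],[-49,37.5,0,0,0,0,1],[-49,37.5,0,0,0,0,1]]' >/dev/null
python3 -m creep '[[-27,21,0,0,0,0,1],[-27,21,0,0,0,0,1],[0,0,20,0,0,0,1],[0,0,20,0,0,0,1],[0,0,20,0,0,0,1],[0,0,0,0,0,0,1],[0,0,0,0,0,0,1],[0,0,0,0,0,0,1],[0,0,0,0,0,0,1],[0,0,0,0,0,0,1]]' >/dev/null
python3 - <<'E'
from h import *
go([.541,-.051,.16])
ims=[]
for n in("wrist","top","side"):
    c=capture(n);ims.append(c["color"])
    for r in find_in(n,"knob")[:2]: print(n,round(r["p"],2),np.round(r["xy"],1),onz(c,r["xy"],.074).round(4))
    print(n,"tcp px",proj(c,np.array(sense()["tcp_pos"])).round(1),"knob top px exp",proj(c,[.541,-.051,.091]).round(1))
b=cv2.resize(ims[2][120:330,140:420],(560,420)); cv2.imwrite("pics/w1.png",ims[0]); cv2.imwrite("pics/s1.png",b)
E
```

```text
t 4.95 tcp [ 0.5441 -0.0531  0.1629] yaw x -163.34 shift [2.3 2.8 2.9] F [-0.6  1.2  0.2] w 1.0 j [ 11.  17. -16.   0. -57.   5.]
wrist 0.7 [279.6 216.3] [ 0.5416 -0.0491  0.074 ]
wrist tcp px [278.5 261.8] knob top px exp [281.5 221.5]
top 0.52 [281.8 236.4] [ 0.5392 -0.0509  0.074 ]
top 0.49 [247.7 161.4] [0.7387 0.0331 0.074 ]
top tcp px [282.4 227.9] knob top px exp [281.8 234.5]
side 0.67 [284.5 227.3] [ 0.5473 -0.064   0.074 ]
side tcp px [283.7 205. ] knob top px exp [284.4 225.7]
```

View pics/w1.png

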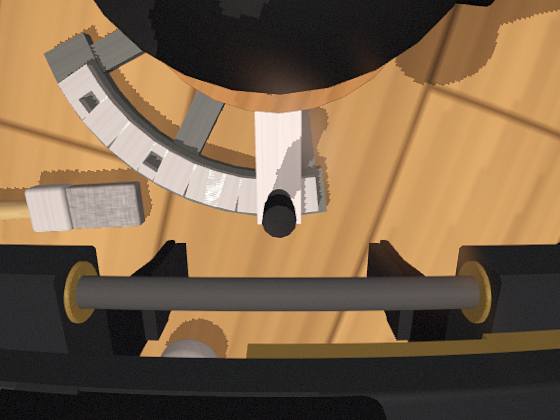

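View pics/s1.png

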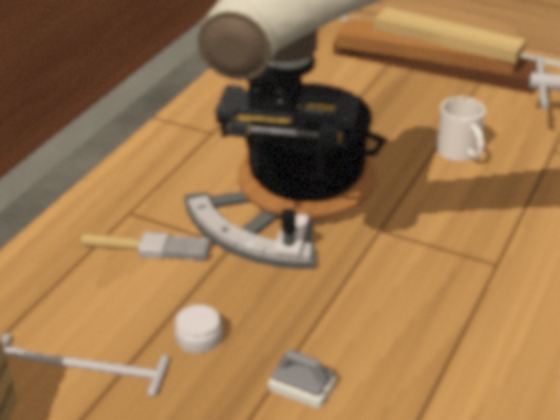

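Wrist view: the knob stands at about (279,214), its top disc at (279,221). The holes show at (153,160) and (89,100). The side view shows the wide body lying tangentially, with the wrist camera on the pot side. I check camera clearance and refine the knob and hole positions.

```bash
python3 - <<'E'
from h import *
c=capture("wrist");o=ray(c,(280,210))[0];print("cam",o,"r axis",np.hypot(*(o[:2]-AX)),"above tcp",o[2]-sense()["tcp_pos"][2])
g=cv2.cvtColor(c["color"],cv2.COLOR_BGR2GRAY)
m=(g[180:242,255:305]<45).astype(np.uint8);
for r in range(0,62,4):
    x=np.flatnonzero(m[r]);print(180+r,(x.min()+255,x.max()+255,len(x)) if len(x) else None)
k=onz(c,(279.3,221),.091);print("knob",k)
H=[onz(c,p,.022) for p in((153,160.5),(89,100.5))];print(H)
p=AX;a=lambda q:np.arctan2(q[1]-p[1],q[0]-p[0])
print([a(k)-a(h) for h in H],np.degrees(a(k)),[np.hypot(*(q[:2]-p)) for q in H+[k]])
go([k[0],k[1],.064])
E
```

```text
cam [ 0.56535351 -0.12211595  0.3240464 ] r axis 0.10961335684933357 above tcp 0.16151626598285104
180 None
184 None
188 None
192 (np.int64(272), np.int64(272), 1)
196 (np.int64(268), np.int64(287), 20)
200 (np.int64(267), np.int64(290), 24)
204 (np.int64(265), np.int64(291), 27)
208 (np.int64(264), np.int64(293), 15)
212 (np.int64(264), np.int64(293), 7)
216 (np.int64(263), np.int64(294), 8)
220 (np.int64(262), np.int64(295), 11)
224 (np.int64(281), np.int64(294), 4)
228 (np.int64(264), np.int64(293), 5)
232 (np.int64(289), np.int64(289), 1)
236 (np.int64(273), np.int64(283), 5)
240 None
knob [ 0.54234694 -0.05101599  0.091     ]
[array([ 0.65202166, -0.05031552,  0.022     ]), array([ 0.71430191, -0.08385627,  0.022     ])]
[np.float64(0.6006338663527886), np.float64(0.9818144171721085)] 106.53483654584359 [np.float64(0.18638554499272147), np.float64(0.18700728488424048), np.float64(0.18430562046062593)]
t 5.3 tcp [ 0.5439 -0.0531  0.1625] yaw x -163.33 shift [ 0.9  2.4 98.5] F [-0.6  0.3 -0.3] w 0.996 j [ 11.  17. -16.   0. -57.   5.]
```

```bash
python3 -m creep '[[1,2.5,0,0,0,0,1],[0,0,20,0,0,0,0.8],[0,0,20,0,0,0,0.6],[0,0,20,0,0,0,0.5],[0,0,15,0,0,0,0.45],[0,0,15,0,0,0,0.45],[0,0,10,0,0,0,0.45],[0,0,0,0,0,0,0.45],[0,0,0,0,0,0,0.45],[0,0,0,0,0,0,0.45]]'
python3 - <<'E'
from h import *
go([.542,-.051,.062])
c=capture("wrist");cv2.imwrite("pics/w2.png",c["color"])
print(find_in("wrist","knob")[:1],proj(c,[.542,-.051,.091]),proj(c,sense()["tcp_pos"]))
E
```

```text
time_s: 6.55
tcp_pos: [0.5427, -0.0509, 0.0632]
ee_rot: [[-0.958, -0.287, 0.001], [-0.287, 0.958, 0.0], [-0.001, -0.0, -1.0]]
wrist_force: [-0.6, 0.9, 0.3]
gripper_width: 0.452
t 6.55 tcp [ 0.5427 -0.0509  0.0632] yaw x -163.33 shift [0.7 0.1 1.2] F [-0.6  0.9  0.3] w 0.452 j [ 12.  24. -22.   0. -43.   5.]
[{'xy': [278.3, 261.0], 'p': 0.94}] [280.29117461 290.23248549] [278.68260671 261.84356635]
```

View pics/w2.png

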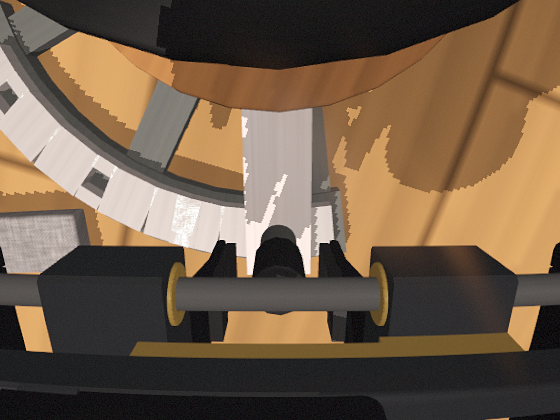

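The knob (columns 252–305) sits midway between the fingers (228 and 331), centred to about half a millimetre. I close on it.

```bash
python3 -m creep '[[0,0,2,0,0,0,0.4],[0,0,0,0,0,0,0.36],[0,0,0,0,0,0,0.33],[0,0,0,0,0,0,0.31],[0,0,0,0,0,0,0.29],[0,0,0,0,0,0,0.28],[0,0,0,0,0,0,0.27],[0,0,0,0,0,0,0.26],[0,0,0,0,0,0,0.2],[0,0,0,0,0,0,0.1]]'
```

```text
time_s: 7.9
tcp_pos: [0.5424, -0.0509, 0.0606]
ee_rot: [[-0.958, -0.287, 0.0], [-0.287, 0.958, 0.0], [-0.0, -0.0, -1.0]]
wrist_force: [-0.1, 0.3, -0.6]
gripper_width: 0.269
```

```bash
python3 -m creep '[[0,0,0,0,0,0,0],[0,0,-2,0,0,0,0],[0,0,-2,0,0,0,0],[0,0,-2,0,0,0,0],[0,0,-2,0,0,0,0],[0,0,-2,0,0,0,0],[0,0,-2,0,0,0,0],[0,0,0,0,0,0,0],[0,0,0,0,0,0,0],[0,0,0,0,0,0,0]]'
```

```text
time_s: 9.15
tcp_pos: [0.5419, -0.051, 0.0723]
ee_rot: [[-0.958, -0.287, -0.001], [-0.287, 0.958, -0.0], [0.001, 0.0, -1.0]]
wrist_force: [2.0, -1.2, -10.1]
gripper_width: 0.265
```

```bash
python3 -m creep '[[-5.55,-0.08,0,0,0,1.72,0],[-5.55,-0.08,0,0,0,1.72,0],[-5.55,-0.08,0,0,0,1.72,0],[-5.55,-0.08,0,0,0,1.72,0],[-5.55,-0.08,0,0,0,1.72,0],[-5.55,-0.08,0,0,0,1.72,0],[-5.55,-0.08,0,0,0,1.72,0],[-5.55,-0.08,0,0,0,1.72,0],[-5.55,-0.08,0,0,0,1.72,0],[-5.55,-0.08,0,0,0,1.72,0]]'
python3 - <<'E'
from h import *
s=sense();p=np.array(s["tcp_pos"])[:2]-AX
print("turned",np.radians(106.5)-np.arctan2(p[1],p[0]),"r",np.hypot(*p))
c=capture("wrist");cv2.imwrite("pics/w3.png",c["color"])
E
```

```text
time_s: 10.4
tcp_pos: [0.5974, -0.0427, 0.0725]
ee_rot: [[-1.0, 0.011, 0.0], [0.011, 1.0, 0.001], [-0.0, 0.001, -1.0]]
wrist_force: [-0.6, 4.6, -10.7]
gripper_width: 0.268
turned 0.3020587881895833 r 0.18506046466575743
```

View pics/w3.png

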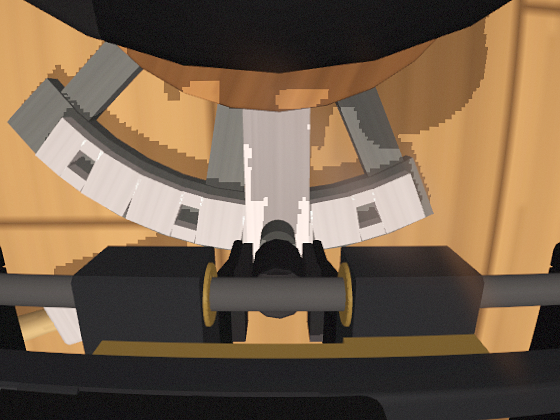

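The arm now stands between the start hole (371,214), seen right, and the next hole (187,216), seen left; the last hole is at (82,165). I measure their angles relative to the tool.

```bash
python3 - <<'E'
from h import *
c=capture("wrist");s=sense()
P=[onz(c,p,.022)[:2] for p in((371,213.5),(187,216),(82,165))]
# hole rims seen: check radii; refit axis from tcp and holes
for p in(AX,np.array(s["tcp_pos"])[:2]-np.array([np.array(s["ee_rot"])[0,1],np.array(s["ee_rot"])[1,1]])*.185):
    a=lambda q:np.arctan2(q[1]-p[1],q[0]-p[0]); t=a(np.array(s["tcp_pos"])[:2])
    print(p,[ (t-a(q)).round(4) for q in P],[np.hypot(*(q-p)).round(4) for q in P])
g=c["color"][180:240,150:410];print(find_in("wrist","start_hole")[:2])
E
```

```text
[ 0.5948 -0.2277] [np.float64(-0.3104), np.float64(0.3016), np.float64(0.6757)] [np.float64(0.1846), np.float64(0.1867), np.float64(0.1883)]
[ 0.59645937 -0.2276436 ] [np.float64(-0.3101), np.float64(0.3022), np.float64(0.678)] [np.float64(0.185), np.float64(0.1861), np.float64(0.1872)]
[{'xy': [241.0, 157.4], 'p': 0.91}]
```

```bash
python3 -m creep '[[-5.55,-0.08,0,0,0,1.72,0],[-5.55,-0.08,0,0,0,1.72,0],[-5.55,-0.08,0,0,0,1.72,0],[-5.55,-0.08,0,0,0,1.72,0],[-5.55,-0.08,0,0,0,1.72,0],[-5.55,-0.08,0,0,0,1.72,0],[-5.55,-0.08,0,0,0,1.72,0],[-5.55,-0.08,0,0,0,1.72,0],[-5.55,-0.08,0,0,0,1.72,0],[0,0,0,0,0,0,0]]'
python3 -m creep '[[0,0,1,0,0,0,0],[0,0,1,0,0,0,0],[0,0,0,0,0,0,0.2],[0,0,0,0,0,0,0.28],[0,0,0,0,0,0,0.29],[0,0,0,0,0,0,0.3],[0,0,0,0,0,0,0.3],[0,0,0,0,0,0,0.3],[0,0,0,0,0,0,0.3],[0,0,0,0,0,0,0.3]]'
python3 - <<'E'
from h import *
s=sense();p=np.array(s["tcp_pos"])[:2]-AX
print("turned",np.radians(106.5)-np.arctan2(p[1],p[0]),"r",np.hypot(*p))
c=capture("wrist");print(find_in("wrist","knob")[:1])
g=c["color"][200:340,180:380];cv2.imwrite("pics/w4.png",cv2.resize(g,None,fx=3,fy=3))
E
```

```text
time_s: 11.8
tcp_pos: [0.6476, -0.0496, 0.0726]
ee_rot: [[-0.961, 0.276, 0.003], [0.276, 0.961, 0.001], [-0.002, 0.002, -1.0]]
wrist_force: [1.2, 5.5, -10.7]
gripper_width: 0.271
time_s: 13.05
tcp_pos: [0.6491, -0.0506, 0.0728]
ee_rot: [[-0.961, 0.275, 0.007], [0.275, 0.961, -0.001], [-0.007, 0.001, -1.0]]
wrist_force: [4.8, -2.1, 4.9]
gripper_width: 0.304
turned 0.5856226880749251 r 0.18520240298813598
[{'xy': [274.4, 254.9], 'p': 0.58}]
```

View pics/w4.png

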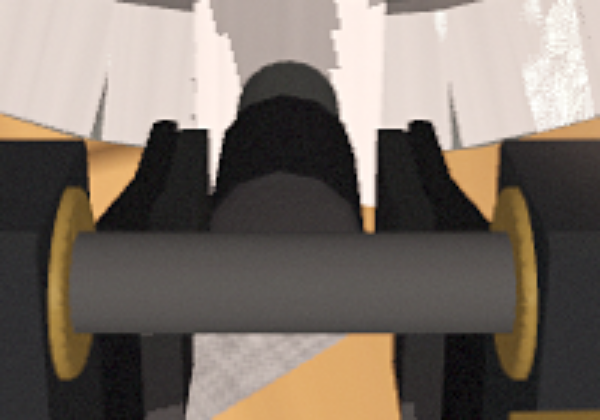

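The knob seems to lean on the left finger, and the tool feels about 5 N up and sideways. I free it by opening a little and read again.

```bash
python3 -m creep '[[0,0,0,0,0,0,0.34],[0,0,0,0,0,0,0.38],[0,0,0,0,0,0,0.4],[0,0,0,0,0,0,0.4],[0,0,0,0,0,0,0.4],[0,0,0,0,0,0,0.4],[0,0,0,0,0,0,0.4],[0,0,0,0,0,0,0.4],[0,0,0,0,0,0,0.4],[0,0,0,0,0,0,0.4]]'
python3 - <<'E'
from h import *
s=sense();p=np.array(s["tcp_pos"])[:2]-AX
print("turned",np.radians(106.5)-np.arctan2(p[1],p[0]),"r",np.hypot(*p))
c=capture("wrist");print(find_in("wrist","knob")[:1])
g=c["color"][200:340,180:380];cv2.imwrite("pics/w5.png",cv2.resize(g,None,fx=3,fy=3))
for z in(.057,.066,.091,.1):
  R=np.array(s["ee_rot"]);q=AX+ (np.array(s["tcp_pos"])[:2]-AX)/np.hypot(*p)*.185
  print(z,((proj(c,[*q,z])-[180,200])*3).round(0))
E
```

```text
time_s: 14.4
tcp_pos: [0.6462, -0.0503, 0.0705]
ee_rot: [[-0.961, 0.276, -0.0], [0.276, 0.961, 0.0], [0.0, -0.0, -1.0]]
wrist_force: [-0.5, -1.0, -0.2]
gripper_width: 0.4
turned 0.5699710432907983 r 0.18471558360922039
[{'xy': [269.2, 261.6], 'p': 0.71}]
0.057 [294. 153.]
0.066 [294. 174.]
0.091 [294. 245.]
0.1 [295. 276.]
```

View pics/w5.png

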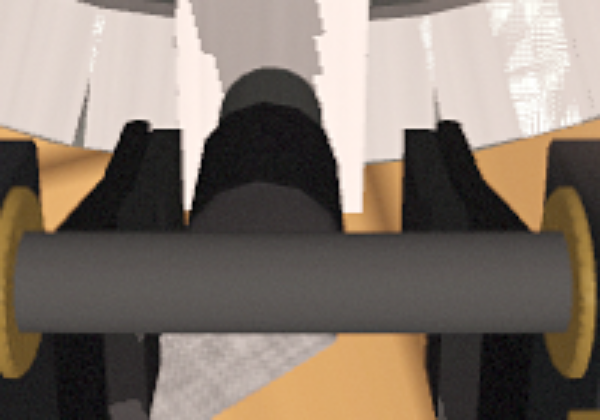

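```bash
python3 - <<'E'
from h import *
c=capture("wrist");s=sense();u=np.array(s["tcp_pos"])[:2]-AX;a0=np.arctan2(u[1],u[0])
for dth in(.02,.026,.032):
  a=a0-dth;e=np.array([np.cos(a),np.sin(a)]);tn=np.array([e[1],-e[0]])
  for h in(0,.0045,.009):
    f=lambda r,z,t=0:tuple(((proj(c,[*(AX+e*r+tn*t),z])-[180,200])*3).round(0))
    print(dth,h,"topIn",f(.173,.091+h),"botIn",f(.173,.057+h),"L/R top",f(.185,.091+h,.012)[0],f(.185,.091+h,-.012)[0],"barrelIn",f(.175,.054))
E
```

```text
0.02 0 topIn (np.float64(270.0), np.float64(166.0)) botIn (np.float64(273.0), np.float64(86.0)) L/R top 183.0 353.0 barrelIn (np.float64(273.0), np.float64(92.0))
0.02 0.0045 topIn (np.float64(269.0), np.float64(179.0)) botIn (np.float64(273.0), np.float64(95.0)) L/R top 180.0 354.0 barrelIn (np.float64(273.0), np.float64(92.0))
0.02 0.009 topIn (np.float64(268.0), np.float64(193.0)) botIn (np.float64(272.0), np.float64(105.0)) L/R top 177.0 356.0 barrelIn (np.float64(273.0), np.float64(92.0))
0.026 0 topIn (np.float64(262.0), np.float64(166.0)) botIn (np.float64(267.0), np.float64(86.0)) L/R top 176.0 345.0 barrelIn (np.float64(267.0), np.float64(92.0))
0.026 0.0045 topIn (np.float64(261.0), np.float64(179.0)) botIn (np.float64(267.0), np.float64(95.0)) L/R top 172.0 346.0 barrelIn (np.float64(267.0), np.float64(92.0))
0.026 0.009 topIn (np.float64(260.0), np.float64(193.0)) botIn (np.float64(266.0), np.float64(104.0)) L/R top 169.0 348.0 barrelIn (np.float64(267.0), np.float64(92.0))
0.032 0 topIn (np.float64(255.0), np.float64(166.0)) botIn (np.float64(261.0), np.float64(86.0)) L/R top 168.0 337.0 barrelIn (np.float64(261.0), np.float64(91.0))
0.032 0.0045 topIn (np.float64(253.0), np.float64(179.0)) botIn (np.float64(260.0), np.float64(95.0)) L/R top 164.0 338.0 barrelIn (np.float64(261.0), np.float64(91.0))
0.032 0.009 topIn (np.float64(252.0), np.float64(193.0)) botIn (np.float64(259.0), np.float64(104.0)) L/R top 161.0 340.0 barrelIn (np.float64(261.0), np.float64(91.0))
```

```bash
python3 - <<'E'
from h import *
A=cv2.imread("pics/w2.png")[205:325,215:345];B=capture("wrist")["color"][205:325,215:345]
o=np.hstack([A,B]);o=(255*(np.clip(o/255.,0,.35)/.35)**.7).astype(np.uint8)
o=cv2.resize(o,None,fx=3,fy=3,interpolation=cv2.INTER_NEAREST)
for r in range(0,360,30): cv2.line(o,(0,r),(780,r),(0,0,255) if r%150==0 else (0,160,0),1)
cv2.imwrite("pics/cmp.png",o)
E
```

```text
(no output)
```

View pics/cmp.png

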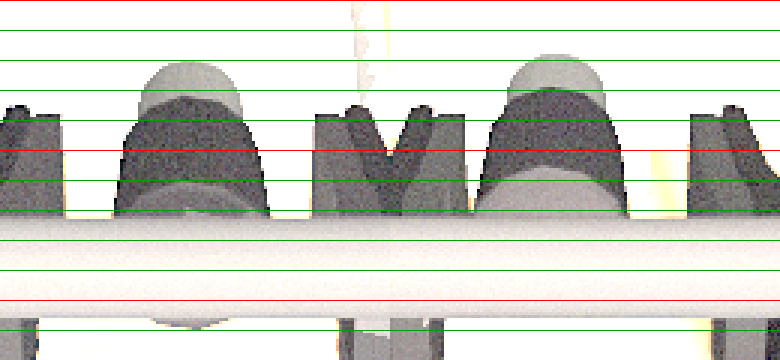

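Compared with the home view (left), the knob-to-barrel spacing is unchanged (36 then, 34 now). A pin riding on the plate would stretch it by about 19, so the pin has snapped into the hole. I open, retreat straight up and verify.

```bash
python3 -m creep '[[0,0,0,0,0,0,0.5],[0,0,0,0,0,0,0.6],[0,0,0,0,0,0,0.7],[0,0,0,0,0,0,0.7],[0,0,-10,0,0,0,0.7],[0,0,-20,0,0,0,0.7],[0,0,-30,0,0,0,0.7],[0,0,-30,0,0,0,0.7],[0,0,-2,0,0,0,0.7],[0,0,0,0,0,0,0.7]]'
python3 - <<'E'
from h import *
go([.6462,-.0503,.0705])
c=capture("wrist");cs=capture("side")
cv2.imwrite("pics/w6.png",np.hstack([cv2.resize(c["color"][120:300,160:400],(400,300)),cv2.resize(cs["color"][185:260,220:320],(400,300),interpolation=cv2.INTER_CUBIC)]))
for n,k in(("wrist",c),("side",cs)): print(n,find_in(n,"knob")[:1])
for th in(.59,.605):
  a=np.radians(106.5)-th;e=np.array([np.cos(a),np.sin(a)])
  for h in(0,.009): print(th,h,"wrist topIn",proj(c,[*(AX+e*.173),.091+h]),"topC",proj(c,[*(AX+e*.185),.091+h]),"side top",proj(cs,[*(AX+e*.185),.091+h]),"bot",proj(cs,[*(AX+e*.185),.057+h]),"barrel base",proj(cs,[*(AX+e*.185),.034]))
E
```

```text
time_s: 15.85
tcp_pos: [0.6459, -0.0502, 0.1625]
ee_rot: [[-0.961, 0.276, -0.0], [0.276, 0.961, 0.0], [0.0, 0.0, -1.0]]
wrist_force: [-0.1, -0.6, -0.9]
gripper_width: 0.705
t 15.85 tcp [ 0.6459 -0.0502  0.1625] yaw x 163.97 shift [-0.3 -0.1 92. ] F [-0.1 -0.6 -0.9] w 0.705 j [ 10.  27.  -1.  -0. -62. -26.]
wrist [{'xy': [269.0, 214.4], 'p': 0.91}]
side [{'xy': [254.4, 216.3], 'p': 0.42}]
0.59 0 wrist topIn [272.01631786 200.02816953] topC [271.67128919 217.48602012] side top [252.18908429 216.10153922] bot [252.69094368 225.08222681] barrel base [253.02382111 231.02126637]
0.59 0.009 wrist topIn [271.83432046 203.58891932] topC [271.47955998 221.64150341] side top [252.05425759 213.68332255] bot [252.55924207 222.72857139] barrel base [253.02382111 231.02126637]
0.605 0 wrist topIn [268.06588639 199.91291335] topC [267.50222033 217.3653967 ] side top [251.56825703 215.72877361] bot [252.0777764  224.70446574] barrel base [252.4157618  230.64041349]
0.605 0.009 wrist topIn [267.73598412 203.46955179] topC [267.15693126 221.51667286] side top [251.43138087 213.31196764] bot [251.94405983 222.35208233] barrel base [252.4157618  230.64041349]
```

View pics/w6.png

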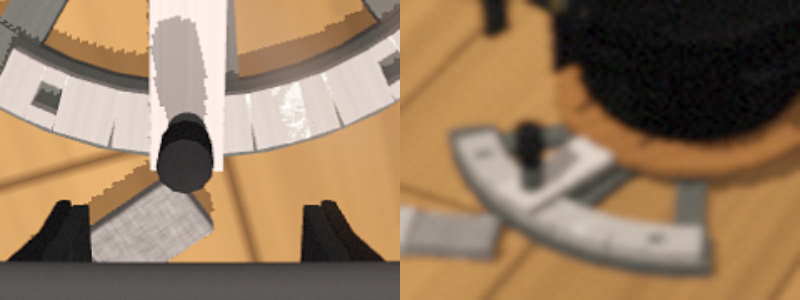

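The wrist crop shows the knob over the plate with the arm past the middle of the strip and only the last hole to its left. The side crop shows the knob low on its barrel. The knob's near edge sits at row 236, against 237 when it was home at the same height (a riding pin would give about 241), so the pin is home at roughly 0.60 rad.

```bash
python3 -c "
from h import *
print(finish_job())"
```

```text
the job is handed in; nothing more can be done
None
```

The table is turned clockwise to the next hole, about 0.60 rad from the start, and the job is handed in. By my last pictures the pin is home there. No verdict was reported.

**What I did:** I gripped the knob and pulled it up about 12 mm, with roughly 10 N of spring force at the wrist. I then swung it along its circle to about 0.57 rad, just short of the hole, and eased the grip. The spring carried the pin the last few millimetres into the hole by itself, without ramming. I opened the fingers and backed off about 90 mm straight up.

**What the last checks showed:**
- **Pin:** the knob sits as low on its barrel as it did at the start (spacing 34 pixels against 36). In the clear wrist view its near edge is at row 236, against 237 when home; a pin riding on the plate would show about row 241.
- **Angle:** the pictures put the table at 0.595 to 0.60 rad. Beforehand I had measured the hole at 0.594 to 0.612 rad, a spread of about 3 mm.
- **Contact:** about 1 N at the wrist after backing off, which is sensor noise. I did not see any bystander get touched, though I did not measure them again afterwards.

**What disagreed or went untested:**
- **Brief load:** while I was easing the grip, the knob leaned on one finger with about 7 N in all. It cleared when I opened the fingers further.
- **Network detections:** several were wrong, including the oven top and arm end in the first pictures, so I measured those from the pictures myself.
- **Lock:** I judged it from the pictures only and did not push the table to test it.

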